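Seat the bronze die in the pasta-press die head

TASK

Slide the brass pasta die along its loading ledge and over the raised lip so that it drops flat into the round pocket beyond; slide it, do not lift it out of the guides. Then press it down, gently but firmly (about 15 N, never more than 30 N on the die), until it stops hard against the steel shoulder beneath, keep that pressure for half a second, and let go, leaving the stamps and the jar where they stand.

Things in the scene. Friction and masses are not known exactly. Their poses are not given: they have to be found in the camera images.
- die: flat round brass pasta die with small dark holes in its top, 60 mm diameter, 10 mm thick, about 220 g, loose; origin at the centre of its underside, z up out of its top. It starts lying flat on the loading ledge, its centre 40 to 65 mm behind the die head's origin (towards its -x).
- holder: fixed die head of aluminium and steel lying on the table, 215 mm long (x), 88 mm wide; origin at table level, x points from the open rear end of the loading ledge to the pocket, z up. The ledge is flat, 30 mm above the table, from x = -115 to -6 mm, between side guides 64 mm apart inside, tops 38 mm above the table, which run on beside the pocket.
- lip (a point): middle of the lip's pocket-side edge, on its top, 33 mm above the table, 8 mm ahead of the die head's origin; axes as the die head's. Coming from the ledge the lip is a ramp 9 mm long rising 3 mm, then a flat top 5 mm long, then a sheer drop into the pocket.
- pocket (a point): centre of the pocket, at the height of the lip's top (33 mm above the table), 40 mm ahead of the die head's origin; axes as the die head's. Pocket 64 mm wide with a half-round far wall of 32 mm radius about this point, 38 mm above the table.
- pad_top (a point): centre of the starting level of the black rubber seat pad in the pocket, 48 mm across, 27 mm above the table (does not follow the pad). The dropped die first rests there, its top 37 mm above the table. The pad yields downwards to a push of about 5 to 9 N and stays where pushed; a fixed hard steel shoulder round it stops the die 4 to 16 mm lower: how far varies, is not measured, must be felt.
- stamp_wide: bystander: pasta stamp with a round steel foot 58 mm across and a wooden handle, 89 mm tall, standing; origin under its centre
- stamp_narrow: bystander: pasta stamp with a round steel foot 44 mm across and a wooden handle, 89 mm tall, standing; origin under its centre
- spice_jar: bystander: closed jar with a steel cap, 56 mm across, 85 mm tall; origin under its centre
Not all that is in view belongs to the job. Several things look just like the holder: the one meant starts farthest from the robot's base. There is more than one size of the die; the job needs the larger.

How it is judged (in metres and radians):
On the way, in this order (a step that is already met when the one before it is completed fails the run):
1. the die has dropped over the lip and lies flat in the pocket (underside less than 28.5 mm above the die head's underside, within 5 mm of the pocket's centre, tilt below 0.08 rad) (z of die in the frame of holder below 0.0285 m and horizontal distance between die and pocket below 0.005 m and angle between die's own z axis and vertical below 0.08 rad), for 0.1 s.
2. the die is pressed home: at least 2.5 mm below where it first rests on the pad, flat, and pressed by the fingers with more than 10 N for 0.25 s (z of die in the frame of holder below 0.0245 m and horizontal distance between die and pocket below 0.005 m and angle between die's own z axis and vertical below 0.06 rad and contact force between the fingers and die above 10 N), for 0.25 s.
At the end, for the whole second after the job is handed in: the die lies flat (within 0.06 rad) and at rest in the pocket, within 5 mm of its centre, its underside less than 24.5 mm above the die head's underside, that is at least 2.5 mm below its first rest on the pad (z of die in the frame of holder below 0.0245 m and horizontal distance between die and pocket below 0.005 m and angle between die's own z axis and vertical below 0.06 rad and linear speed of die below 0.01 m/s); the robot touches nothing.
It fails at once if the die is pushed or pressed with more than 30 N (contact force between the fingers and die above 30 N).
It fails at once if the die is lifted out of the guides (underside more than 12 mm above the ledge) (z of die in the frame of holder above 0.042 m).
It fails at once if a stamp or the jar is moved more than 20 mm (distance of any of stamp_wide, stamp_narrow, spice_jar from where it was at the start of the episode above 0.02 m).
It also fails if it takes over 48 s, if anything falls off the work surface, if the arm or the gripper's body presses on something with over 40 N, if the wrist force passes 120 N, or if a joint passes its speed limit or range.

ROBOT

A 6-joint arm with a two-finger parallel gripper is mounted at the origin on the work surface. World frame = base frame: x ahead of the robot, y to its left, z up, the work surface at z = 0. Lengths are in mm, angles in rad, forces in N, time in s.
With the tool pointing down it reaches from about 275 to 1000 mm from the base axis. Payload 8.4 kg.
Tool frame: the origin (TCP) lies midway between the tips of the shut fingers; the grasp point (between the pads) lies 19 mm behind it; z points along the fingers, y is the line along which they close (so a half turn about z gives the same grasp; the last joint's range is limited). The gripper opens to 85 mm and grips with 20 to 120 N. Pads are 22 mm wide; open, the fingers measure 114 mm over their backs; the gripper's body (76 mm by 85 mm) begins 54 mm behind the grasp point. The pads swing forward as they close: fully open they stand 13 mm farther back than shut.
Start: joints at [-1.216, 0.353, 1.633, -0, 1.155, -0.002], TCP at [218.297, -585.64, 231.281] pointing down, gripper open.
Joint ranges: [-2.63, 2.63], [-0.92, 2.1], [0.06, 2.66], [-1.3, 4.44], [0, 2.69], [-3.02, 3.02]. Speed limits (rad/s): [2.22, 2.22, 2.79, 3.14, 3.14, 3.14].

INTERFACE

Orientations are given as [roll, pitch, yaw] about the fixed x, y, z axes, in that order (R = Rz(yaw) Ry(pitch) Rx(roll)).
In Python, from rig import r, imaging gives the robot as it stands. The module is installed in compiled form; this text tells all that it offers.
- The arm moves only by the tool arm_command, never from a script. Its argument "deltas" is a list of rows, each an object of numbers: "hand": the finger opening in mm, from 0 to 85.4; "tx", "ty", "tz": the shift along the tool's x, y, z in mm; "wx", "wy", "wz": the turn, a rotation vector about the tool's x, y, z in rad. A call has 1 to 8 rows; each row shifts and turns the commanded pose from where the row before left it, along the tool's axes as they then stand; what a row does not reach is not made up. A row lasts 1/8 s, in which the tool goes at most 62.5 mm and 10.7 degrees, less where a joint would pass 70% of its speed; a pose out of reach is approached as far as the arm can. A call with a gripper value outside its range is refused whole. The fingers move at their own pace and stop on an object; "squeeze" is the grip in N (left out, the last holds). Time passes only in rows, so rows that do not move let the fingers close. It gives the time, the measured TCP pose, the force, the opening and the grip force at its end, in the units of the state.
- r.sense(): the state, without advancing time (a new reading comes with each control period).
- imaging.grab_frame(name): name is "scene" or "top" or "wrist"; returns a dict with "image" (420x560x3 uint8, red, green, blue), "mtx" (3x3 intrinsics, pixels), "world_to_cam" (4x4, takes a point from world to camera coordinates). Camera axes: x right, y up, looking along -z (the intrinsics and any distortion apply to the point x, -y, -z); pixel columns grow to the right and rows downward; lengths in mm; the calibration is good to about 2 mm. The wrist camera is an equidistant fisheye: a pixel r from the principal point sees the ray r / f radians off the axis. A picture is of the moment at which its call begins. There is no depth.
- r.sign_off(): hands the job in; it is judged then, once.
The state is a dict: "clock": time; "qpos": joint angles; "qvel": joint speeds; "joint_efforts": joint torques, N m; "eef_pos": TCP position; "tcp_rot": TCP orientation; "contact_force": force on the tool from outside, world axes, zero at the start; "wrist_torque": the same for the moment, N m; "opening": opening from 0.0 (shut) to 1.0 (fully open); "grasp_force": force on a finger pad.
Only numpy, scipy, OpenCV 4.12 (cv2) and the standard library are available. Lean on these libraries where they do the work, as an engineer would, in place of code of your own. Each camera call takes 0.05 s, during which the arm holds its last target. There are 200 camera calls.

## Working session

There is one attempt and no reset: what is moved stays moved. The work goes in short steps, Python scripts to look and compute and a tool call to move; the robot and the scene stay as the last step left them, time stands still between calls to the robot, and variables do not carry over. Pictures are saved under pics/ and viewed, at most 10 in all, crops included, and the job is handed in when it is done.

Besides the shell and the picture viewer there is one more tool, called after "Call:" as name(argument=value, ...) on one line, values as JSON. arm_command: Moves the arm, as the interface text tells. Its arguments: {"type":"object","properties":{"deltas":{"type":"array"},"squeeze":{"type":"number"}},"required":["deltas"]}

```bash
mkdir -p pics; cat > h.py <<'E'
import numpy as np, cv2, pickle
from rig import r, imaging
def grab(n,tag):
    f=imaging.grab_frame(n); cv2.imwrite(f'pics/{tag}.png',f['image'][:,:,::-1]); pickle.dump({k:np.array(f[k]) for k in('image','mtx','world_to_cam')},open(f'pics/{tag}.pkl','wb')); return f
def load(tag): return pickle.load(open(f'pics/{tag}.pkl','rb'))
def ray(f,u,v):
    K=f['mtx']; T=f['world_to_cam']; d=np.array([(u-K[0,2])/K[0,0],-(v-K[1,2])/K[1,1],-1.])
    return -T[:3,:3].T@T[:3,3], T[:3,:3].T@d
def atz(f,u,v,z):
    c,d=ray(f,u,v); return (c+d*(z-c[2])/d[2])
def proj(f,p):
    T=f['world_to_cam'];K=f['mtx'];q=T[:3,:3]@np.array(p,float)+T[:3,3]
    return K[0,0]*q[0]/-q[2]+K[0,2], K[1,1]*-q[1]/-q[2]+K[1,2]
E
python3 - <<'E'
from h import *
a=grab('top','top0');b=grab('scene','scene0')
s=np.vstack([a['image'],b['image']])[:,:,::-1]
cv2.imwrite('pics/t_big.png',cv2.resize(a['image'][:,:,::-1],(800,600),interpolation=cv2.INTER_CUBIC))
print(a['mtx'],a['world_to_cam']);print(b['mtx'],b['world_to_cam']);print(r.sense())
E
```

```text
[[398.83148363   0.         282.82514866]
 [  0.         398.83148363 208.93734   ]
 [  0.           0.           1.        ]] [[-1.27789867e-02 -9.99896865e-01  6.55415784e-03  3.45476081e+00]
 [ 9.78641591e-01 -1.11618226e-02  2.05270676e-01 -5.02894604e+02]
 [-2.05176349e-01  9.03732270e-03  9.78683295e-01 -9.45439812e+02]
 [ 0.00000000e+00  0.00000000e+00  0.00000000e+00  1.00000000e+00]]
[[381.19268228   0.         281.50496005]
 [  0.         381.19268228 212.28220495]
 [  0.           0.           1.        ]] [[ 4.66430913e-01  8.84448943e-01  1.38661295e-02 -2.36056616e+02]
 [-6.84543082e-01  3.50990117e-01  6.38910562e-01  3.18976591e+02]
 [ 5.60216897e-01 -3.07499600e-01  7.69156046e-01 -1.10746360e+03]
 [ 0.00000000e+00  0.00000000e+00  0.00000000e+00  1.00000000e+00]]
{'clock': 0.1, 'qpos': array([-1.21641703e+00,  3.53593738e-01,  1.63405030e+00,  8.71584091e-06,
        1.15521948e+00, -2.37938250e-03]), 'qvel': array([-0.00074234, -0.00259712, -0.00246808,  0.00073854,  0.00108909,
       -0.00242352]), 'joint_efforts': array([-6.08740847e-04, -6.06354904e+01, -3.42818928e+01, -7.01363729e-05,
        4.00791483e-03,  3.06020979e-05]), 'eef_pos': array([ 218.13990673, -585.23789975,  230.63153773]), 'tcp_rot': array([-3.14032181e+00, -1.09933433e-05,  3.56755151e-01]), 'contact_force': array([ 0.16483677,  0.41609834, -0.22095391]), 'wrist_torque': array([-0.02820088, -0.03176809,  0.05826968]), 'grasp_force': 0.0, 'opening': 1.0007465364197454}
```

View pics/t_big.png

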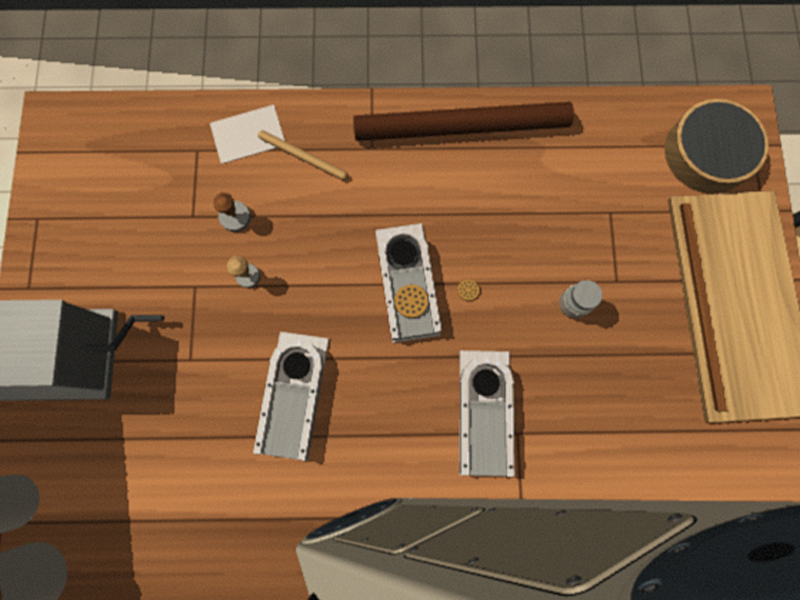

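View pics/scene0.png

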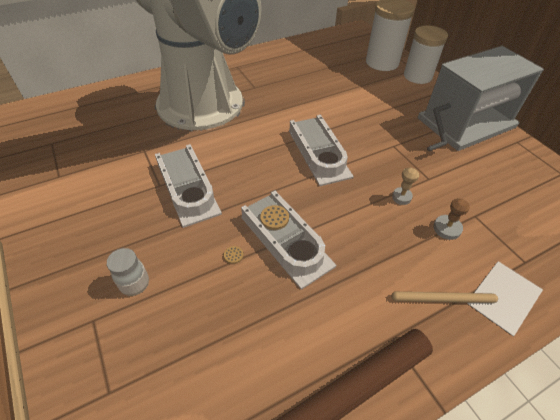

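Three holders are in view in the enlarged top picture: (405,283), (291,397) and (487,413). The one at (405,283) is farthest from the base, which is at the bottom of the picture. There are two dies: a large one at (411,300) on that holder's ledge, and a small one at (468,290) on the table. The large die and the far holder fit the description. I'll confirm with a crop.

```bash
python3 - <<'E'
from h import *
a=load('top0')['image'][150:245,255:325,::-1]; b=load('scene0')['image'][185:285,220:340,::-1]
A=cv2.resize(a,None,fx=5,fy=5,interpolation=cv2.INTER_CUBIC);B=cv2.resize(b,None,fx=3.6,fy=3.6,interpolation=cv2.INTER_CUBIC)
o=np.zeros((480,800,3),np.uint8);o[:475,:350]=A;o[:360,360:360+432]=B
cv2.imwrite('pics/crop1.png',o)
E
```

```text
(no output)
```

View pics/crop1.png

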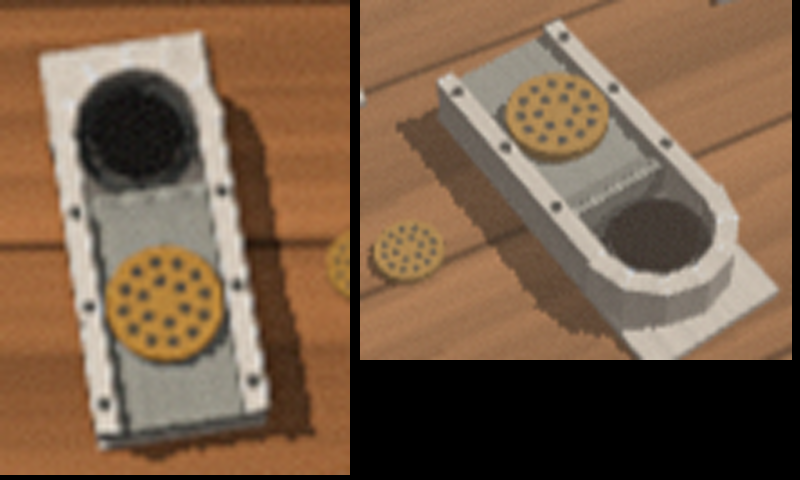

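The crop confirms it: the large die lies on the far holder's ledge, with centre at top px (288,210.6). The guide bolts are clear in both views, so I'll fit the holder frame from them.

```bash
python3 - <<'E'
from h import *
a=load('top0');b=load('scene0')
tu=lambda p:(p[0]/5+255-.4,p[1]/5+150-.4); su=lambda p:((p[0]-360)/3.6+220-.4,p[1]/3.6+185-.4)
L=[((104,403),(563,36)),((89,307),(613,88)),((75,213),(665,142))]
R=[((253,380),(457,92)),((238,285),(505,147)),((222,190),(556,207))]
for n,S,z in(('L',L,38),('R',R,38),('die',[((165,303),(557,115))],40)):
    for t,s in S: print(n,atz(a,*tu(t),z)[:2].round(1),atz(b,*su(s),z)[:2].round(1))
P=np.array([[(atz(a,*tu(t),38)[:2]+atz(b,*su(s),38)[:2])/2 for t,s in S] for S in(L,R)])
d=(P[:,2]-P[:,0]).mean(0); yaw=np.arctan2(d[1],d[0]); print('yaw',yaw)
e=np.array([np.cos(yaw),np.sin(yaw)]); print('mid rows',P.mean(0))
D=(atz(a,*tu((165,303)),40)[:2]+atz(b,*su((557,115)),40)[:2])/2;print('die',D)
# rear end of guides, pocket rim arc far, pocket centre
print('rear',[atz(a,*tu(p),38)[:2].round(1) for p in((98,437),(267,410))],[atz(b,*su(p),38)[:2].round(1) for p in((545,25),(440,80))])
print('front base z~4',[atz(a,*tu(p),4)[:2].round(1) for p in((40,55),(204,33))])
print('lip top z33', [atz(a,*tu(p),33)[:2].round(1) for p in((92,196),(208,184))],[atz(b,*su(p),33)[:2].round(1) for p in((578,215),(660,167))])
E
```

```text
L [451.6  16.6] [452.5  14.1]
L [500.8  23.7] [502.4  21.3]
L [550.   30.5] [551.1  28.4]
R [462.4 -58.5] [463.6 -61.1]
R [511.4 -52.1] [512.9 -53.8]
R [561.4 -45. ] [562.8 -47.1]
die [502.  -14.8] [507.  -17.9]
yaw 0.14017519089352878
mid rows [[457.50832359 -22.23806234]
 [506.86398932 -15.2211186 ]
 [556.31541261  -8.29632581]]
die [504.52107616 -16.33001844]
rear [array([434.4,  19.7]), array([447.1, -65.2])] [array([439.5,   8.5]), array([450.7, -66.2])]
front base z~4 [array([646.6,  49.7]), array([658.1, -38.9])]
lip top z33 [array([560.2,  21.8]), array([566. , -38.1])] [array([570. , -37.2]), array([562. ,  19.1])]
```

Call:
arm_command(deltas=[{"hand": 0,"wz": 0.108},{"hand": 0,"wz": 0.109},{"tx": 26,"ty": -44},{"tx": 26,"ty": -44},{"tx": 26,"ty": -44},{"tx": 26,"ty": -44},{"tx": 26,"ty": -44},{"tx": 26,"ty": -44}], squeeze=20)

```text
schema error: expected keys hand, tx, ty, tz, wx, wy, wz
```

Call:
arm_command(deltas=[{"tx": 26,"ty": -44},{"tx": 26,"ty": -44},{"tx": 26,"ty": -44},{"tx": 26,"ty": -44},{"tx": 26,"ty": -44},{"tx": 26,"ty": -44},{"tz": 0},{"tz": 0}])

```text
schema error: expected keys hand, tx, ty, tz, wx, wy, wz
```

Call:
arm_command(deltas=[{"hand": 0,"tx": 0,"ty": 0,"tz": 0,"wx": 0,"wy": 0,"wz": 0.108},{"hand": 0,"tx": 0,"ty": 0,"tz": 0,"wx": 0,"wy": 0,"wz": 0.109},{"hand": 0,"tx": 26,"ty": -44,"tz": 0,"wx": 0,"wy": 0,"wz": 0},{"hand": 0,"tx": 26,"ty": -44,"tz": 0,"wx": 0,"wy": 0,"wz": 0},{"hand": 0,"tx": 26,"ty": -44,"tz": 0,"wx": 0,"wy": 0,"wz": 0},{"hand": 0,"tx": 26,"ty": -44,"tz": 0,"wx": 0,"wy": 0,"wz": 0},{"hand": 0,"tx": 26,"ty": -44,"tz": 0,"wx": 0,"wy": 0,"wz": 0},{"hand": 0,"tx": 26,"ty": -44,"tz": 0,"wx": 0,"wy": 0,"wz": 0}], squeeze=20)

```text
clock: 1.1
eef_pos: [336.2, -300.9, 231.2]
tcp_rot: [-3.141, -0.0, 0.139]
contact_force: [-0.4, 0.3, 0.6]
opening: 0.003
grasp_force: 0.0
```

Call:
arm_command(deltas=[{"hand": 0,"tx": 26,"ty": -44,"tz": 0,"wx": 0,"wy": 0,"wz": 0},{"hand": 0,"tx": 26,"ty": -44,"tz": 0,"wx": 0,"wy": 0,"wz": 0},{"hand": 0,"tx": 26,"ty": -44,"tz": 0,"wx": 0,"wy": 0,"wz": 0},{"hand": 0,"tx": 26,"ty": -44,"tz": 0,"wx": 0,"wy": 0,"wz": 0},{"hand": 0,"tx": 26,"ty": -44,"tz": 0,"wx": 0,"wy": 0,"wz": 0},{"hand": 0,"tx": 26,"ty": -44,"tz": 0,"wx": 0,"wy": 0,"wz": 0},{"hand": 0,"tx": 0,"ty": 0,"tz": 0,"wx": 0,"wy": 0,"wz": 0},{"hand": 0,"tx": 0,"ty": 0,"tz": 0,"wx": 0,"wy": 0,"wz": 0}])

```text
clock: 2.1
eef_pos: [453.2, -19.4, 231.0]
tcp_rot: [3.141, 0.001, 0.141]
contact_force: [-0.4, -0.6, 0.1]
opening: -0.003
grasp_force: 0.0
```

Call:
arm_command(deltas=[{"hand": 0,"tx": 0,"ty": 3.4,"tz": 50,"wx": 0,"wy": 0,"wz": 0},{"hand": 0,"tx": 0,"ty": 0,"tz": 50,"wx": 0,"wy": 0,"wz": 0},{"hand": 0,"tx": 0,"ty": 0,"tz": 50,"wx": 0,"wy": 0,"wz": 0},{"hand": 0,"tx": 0,"ty": 0,"tz": 21,"wx": 0,"wy": 0,"wz": 0},{"hand": 0,"tx": 0,"ty": 0,"tz": 0,"wx": 0,"wy": 0,"wz": 0},{"hand": 0,"tx": 0,"ty": 0,"tz": 0,"wx": 0,"wy": 0,"wz": 0}])

```text
clock: 2.85
eef_pos: [454.6, -23.5, 61.1]
tcp_rot: [3.141, -0.001, 0.139]
contact_force: [1.2, 0.9, -0.1]
opening: 0.001
grasp_force: 0.0
```

```bash
python3 - <<'E'
from h import *
w=grab('wrist','w1');s=grab('scene','s1')
o=np.zeros((560,800,3),np.uint8);o[:420,:560]=w['image'][:,:,::-1]
o[:400,360:][:0]=0
cv2.imwrite('pics/w1v.png',np.hstack([cv2.resize(w['image'],(480,360)),cv2.resize(s['image'][185:290,220:313],(319,360))])[:,:,::-1])
print(r.sense()['eef_pos'])
E
```

```text
[455.05352809 -23.1387879   61.51090904]
```

View pics/w1v.png

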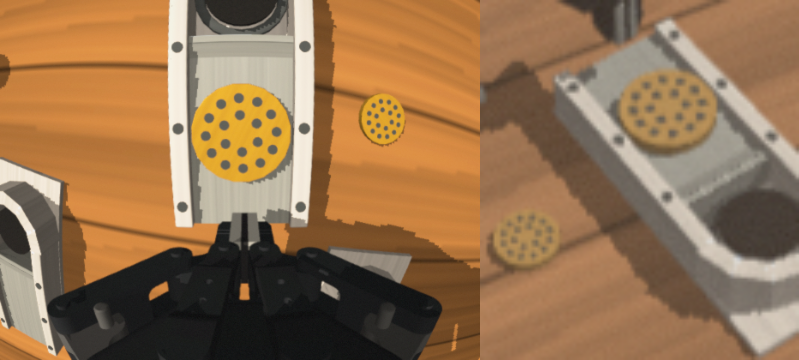

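The wrist view shows the shut fingers centred between the guides (column 244, against guide midline 242), clear behind the die. I'll lower to z ≈ 35 and push.

Call:
arm_command(deltas=[{"hand": 0,"tx": 0,"ty": 0,"tz": 15,"wx": 0,"wy": 0,"wz": 0},{"hand": 0,"tx": 0,"ty": 0,"tz": 11.5,"wx": 0,"wy": 0,"wz": 0},{"hand": 0,"tx": 0,"ty": 0,"tz": 0,"wx": 0,"wy": 0,"wz": 0},{"hand": 0,"tx": 4,"ty": 0,"tz": 0,"wx": 0,"wy": 0,"wz": 0},{"hand": 0,"tx": 4,"ty": 0,"tz": 0,"wx": 0,"wy": 0,"wz": 0},{"hand": 0,"tx": 4,"ty": 0,"tz": 0,"wx": 0,"wy": 0,"wz": 0},{"hand": 0,"tx": 4,"ty": 0,"tz": 0,"wx": 0,"wy": 0,"wz": 0},{"hand": 0,"tx": 4,"ty": 0,"tz": 0,"wx": 0,"wy": 0,"wz": 0}])

```text
clock: 3.95
eef_pos: [473.9, -19.9, 33.8]
tcp_rot: [-3.142, 0.001, 0.14]
contact_force: [-2.3, -0.7, 1.9]
opening: -0.004
grasp_force: 1.3
```

Call:
arm_command(deltas=[{"hand": 0,"tx": 3,"ty": 0,"tz": 0,"wx": 0,"wy": 0,"wz": 0},{"hand": 0,"tx": 3,"ty": 0,"tz": 0,"wx": 0,"wy": 0,"wz": 0},{"hand": 0,"tx": 3,"ty": 0,"tz": 0,"wx": 0,"wy": 0,"wz": 0},{"hand": 0,"tx": 3,"ty": 0,"tz": 0,"wx": 0,"wy": 0,"wz": 0}])

```text
clock: 4.45
eef_pos: [485.7, -18.2, 33.7]
tcp_rot: [-3.141, 0.001, 0.14]
contact_force: [-3.0, -0.6, 2.3]
opening: 0.002
grasp_force: 1.7
```

```bash
python3 - <<'E'
from h import *
w=grab('wrist','w2');s=grab('scene','s2')
cv2.imwrite('pics/w2v.png',np.hstack([cv2.resize(w['image'][0:300,150:400],(400,480)),cv2.resize(s['image'][180:290,220:312],(400,480))])[:,:,::-1])
print(w['mtx'],r.sense()['eef_pos'],r.sense()['contact_force'])
E
```

```text
[[325.1922621    0.         284.86603332]
 [  0.         325.1922621  210.16114458]
 [  0.           0.           1.        ]] [486.23090091 -18.18058836  33.7549132 ] [-1.41169027 -1.02826347  0.26939549]
```

View pics/w2v.png

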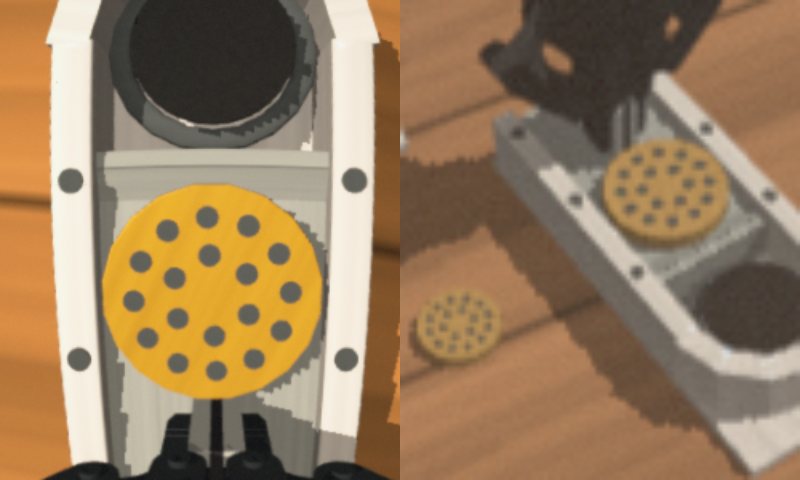

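The fingers now touch the die's rear edge at view (212,398), and its front edge is just short of the ramp. I'll get the numbers from the fisheye.

```bash
cat >> h.py <<'E'
def fatz(f,u,v,z):
    K=f['mtx'];T=f['world_to_cam'];x=(u-K[0,2])/K[0,0];y=(v-K[1,2])/K[1,1];t=np.hypot(x,y)+1e-12
    d=T[:3,:3].T@np.array([np.sin(t)*x/t,-np.sin(t)*y/t,-np.cos(t)]);c=-T[:3,:3].T@T[:3,3]
    return c+d*(z-c[2])/d[2]
def loc(p,o=(554,-8.4),y=.14): 
    d=np.array(p[:2])-o; return np.array([d[0]*np.cos(y)+d[1]*np.sin(y),-d[0]*np.sin(y)+d[1]*np.cos(y)])
E
python3 - <<'E'
from h import *
w=load('w2')
print('tcp',loc((486.2,-18.2)))
for n,u,v,z in(('die',212,291,40),('rear',212,398,40),('front',212,184,40),('lipedge',216,150,33),('lipL',105,150,33),('lipR',327,150,33),('flatstart',216,163,33),('bL0',79,359,38),('bR0',346,359,38),('bL1',70,181,38),('bR1',354,181,38)):
    p=fatz(w,150+u*.625,v*.625,z);print(n,p.round(1),loc(p).round(1))
E
```

```text
tcp [-68.50416707  -0.24309359]
die [527.3 -12.   40. ] [-26.9   0.2]
rear [496.9 -16.2  40. ] [-57.6   0.3]
front [555.5  -8.   40. ] [1.5 0.2]
lipedge [565.2  -7.7  33. ] [11.2 -0.9]
lipL [561.7  22.7  33. ] [11.9 29.7]
lipR [570.2 -38.   33. ] [ 11.9 -31.5]
flatstart [561.6  -8.2  33. ] [ 7.5 -0.9]
bL0 [502.3  23.2  38. ] [-46.8  38.5]
bR0 [513.  -52.7  38. ] [-46.8 -38.1]
bL1 [552.1  30.3  38. ] [ 3.5 38.6]
bR1 [562.6 -45.6  38. ] [  3.4 -38.1]
```

Call:
arm_command(deltas=[{"hand": 0,"tx": 2,"ty": 0,"tz": -0.9,"wx": 0,"wy": 0,"wz": 0},{"hand": 0,"tx": 3,"ty": 0,"tz": 0,"wx": 0,"wy": 0,"wz": 0},{"hand": 0,"tx": 3,"ty": 0,"tz": 0,"wx": 0,"wy": 0,"wz": 0},{"hand": 0,"tx": 3,"ty": 0,"tz": 0,"wx": 0,"wy": 0,"wz": 0},{"hand": 0,"tx": 3,"ty": 0,"tz": 0,"wx": 0,"wy": 0,"wz": 0},{"hand": 0,"tx": 3,"ty": 0,"tz": 0,"wx": 0,"wy": 0,"wz": 0}])

```text
clock: 5.3
eef_pos: [502.8, -15.8, 34.7]
tcp_rot: [-3.142, 0.0, 0.14]
contact_force: [-1.3, -0.3, -0.0]
opening: -0.005
grasp_force: 0.9
```

Call:
arm_command(deltas=[{"hand": 0,"tx": 3,"ty": 0,"tz": 0,"wx": 0,"wy": 0,"wz": 0},{"hand": 0,"tx": 3,"ty": 0,"tz": 0,"wx": 0,"wy": 0,"wz": 0},{"hand": 0,"tx": 3,"ty": 0,"tz": 0,"wx": 0,"wy": 0,"wz": 0},{"hand": 0,"tx": 3,"ty": 0,"tz": 0,"wx": 0,"wy": 0,"wz": 0},{"hand": 0,"tx": 3,"ty": 0,"tz": 0,"wx": 0,"wy": 0,"wz": 0}])

```text
clock: 5.92
eef_pos: [517.7, -13.7, 34.7]
tcp_rot: [-3.142, 0.0, 0.14]
contact_force: [-1.7, -0.6, 1.2]
opening: 0.001
grasp_force: 1.0
```

Call:
arm_command(deltas=[{"hand": 0,"tx": 3,"ty": 0,"tz": 0,"wx": 0,"wy": 0,"wz": 0},{"hand": 0,"tx": 3,"ty": 0,"tz": 0,"wx": 0,"wy": 0,"wz": 0},{"hand": 0,"tx": 3,"ty": 0,"tz": 0,"wx": 0,"wy": 0,"wz": 0},{"hand": 0,"tx": 3,"ty": 0,"tz": 0,"wx": 0,"wy": 0,"wz": 0},{"hand": 0,"tx": 3,"ty": 0,"tz": 0,"wx": 0,"wy": 0,"wz": 0},{"hand": 0,"tx": 3,"ty": 0,"tz": 0,"wx": 0,"wy": 0,"wz": 0}])

```text
clock: 6.68
eef_pos: [534.8, -11.3, 34.6]
tcp_rot: [-3.141, 0.001, 0.14]
contact_force: [-7.1, -1.1, 5.7]
opening: -0.002
grasp_force: 3.3
```

```bash
python3 - <<'E'
from h import *
w=grab('wrist','w3');s=grab('scene','s3')
cv2.imwrite('pics/w3v.png',np.hstack([cv2.resize(w['image'][0:300,150:400],(400,480)),cv2.resize(s['image'][190:300,235:327],(400,480))])[:,:,::-1])
print(r.sense()['eef_pos'],r.sense()['contact_force'])
E
```

```text
[535.09809308 -11.23627588  34.6287909 ] [-3.48609976 -0.2406176   2.9703548 ]
```

View pics/w3v.png

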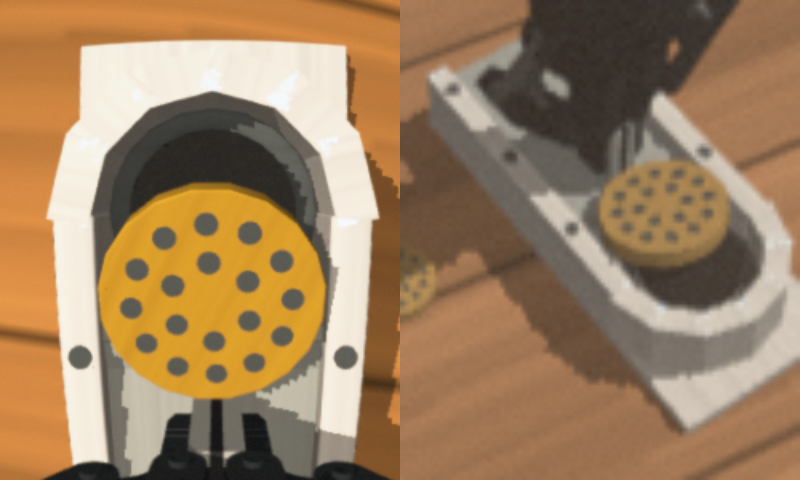

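The die is across the lip and over the pocket, with the fingers still square behind it. I'll check the far rim at view (212,93), which sits at x = 72 and z = 38.

```bash
python3 - <<'E'
from h import *
w=load('w3')
for n,u,v,z in(('rim',212,93,38),('die rear',212,398,42),('rimL',105,160,38),('rimR',322,160,38),('plate end',212,41,4)):
    p=fatz(w,150+u*.625,v*.625,z);print(n,p.round(1),loc(p).round(1))
print(loc((535,-11.3)))
E
```

```text
rim [629.3   2.4  38. ] [76.1  0.2]
die rear [546.5  -9.2  42. ] [-7.5  0.3]
rimL [607.9  28.4  38. ] [58.5 28.9]
rimR [615.9 -29.2  38. ] [ 58.4 -29.3]
plate end [654.4   6.2   4. ] [101.5   0.4]
[-19.21877896  -0.22030721]
```

Call:
arm_command(deltas=[{"hand": 0,"tx": 2,"ty": 0,"tz": 0,"wx": 0,"wy": 0,"wz": 0},{"hand": 0,"tx": 2,"ty": 0,"tz": 0,"wx": 0,"wy": 0,"wz": 0},{"hand": 0,"tx": 2,"ty": 0,"tz": 0,"wx": 0,"wy": 0,"wz": 0},{"hand": 0,"tx": 2,"ty": 0,"tz": 0,"wx": 0,"wy": 0,"wz": 0},{"hand": 0,"tx": 2,"ty": 0,"tz": 0,"wx": 0,"wy": 0,"wz": 0}])

```text
clock: 7.4
eef_pos: [545.4, -9.8, 34.7]
tcp_rot: [3.142, -0.0, 0.14]
contact_force: [-0.4, -0.3, -0.6]
opening: 0.0
grasp_force: 0.4
```

Call:
arm_command(deltas=[{"hand": 0,"tx": 2,"ty": 0,"tz": 0,"wx": 0,"wy": 0,"wz": 0},{"hand": 0,"tx": 2,"ty": 0,"tz": 0,"wx": 0,"wy": 0,"wz": 0},{"hand": 0,"tx": 1.5,"ty": 0,"tz": 0,"wx": 0,"wy": 0,"wz": 0},{"hand": 0,"tx": 1.5,"ty": 0,"tz": 0,"wx": 0,"wy": 0,"wz": 0}])

```text
clock: 7.9
eef_pos: [552.3, -8.9, 34.7]
tcp_rot: [-3.142, -0.0, 0.14]
contact_force: [-0.8, -0.3, -1.0]
opening: 0.003
grasp_force: 0.3
```

Call:
arm_command(deltas=[{"hand": 0,"tx": 1,"ty": 0,"tz": 0,"wx": 0,"wy": 0,"wz": 0},{"hand": 0,"tx": 0.5,"ty": 0,"tz": 0,"wx": 0,"wy": 0,"wz": 0},{"hand": 0,"tx": 0,"ty": 0,"tz": 0,"wx": 0,"wy": 0,"wz": 0}])

```text
clock: 8.28
eef_pos: [553.7, -8.7, 34.7]
tcp_rot: [-3.142, -0.0, 0.14]
contact_force: [0.7, 0.4, 0.2]
opening: 0.004
grasp_force: 0.2
```

```bash
python3 - <<'E'
from h import *
w=grab('wrist','w4');s=grab('scene','s4')
cv2.imwrite('pics/w4v.png',np.hstack([cv2.resize(w['image'][0:300,150:400],(400,480)),cv2.resize(s['image'][190:300,235:327],(400,480))])[:,:,::-1])
print(r.sense()['eef_pos'],r.sense()['contact_force'])
E
```

```text
[553.73721832  -8.66790839  34.72362691] [-0.1667649   0.31021923 -0.59202325]
```

View pics/w4v.png

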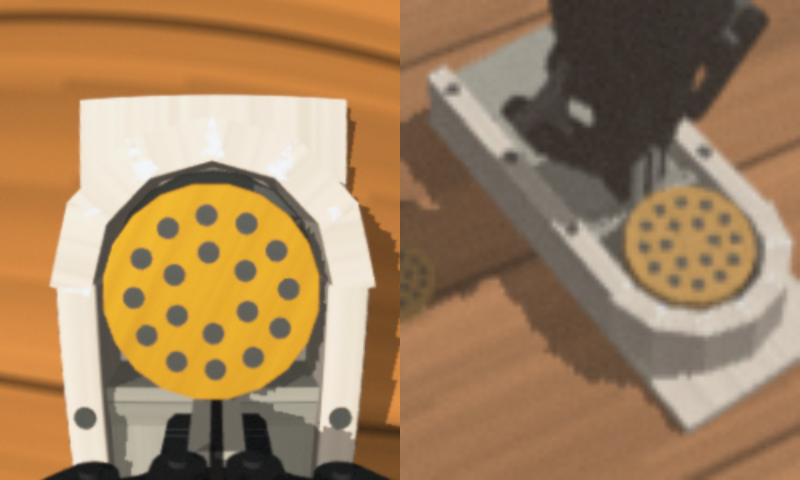

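The die is nearly in. Its rear edge, at view (212,398), still overhangs the lip edge by a few mm, and there is a gap at the far wall. I'll keep going in small steps.

Call:
arm_command(deltas=[{"hand": 0,"tx": 1,"ty": 0,"tz": 0,"wx": 0,"wy": 0,"wz": 0},{"hand": 0,"tx": 1,"ty": 0,"tz": 0,"wx": 0,"wy": 0,"wz": 0},{"hand": 0,"tx": 0,"ty": 0,"tz": 0,"wx": 0,"wy": 0,"wz": 0}])

```text
clock: 8.75
eef_pos: [556.0, -8.4, 34.8]
tcp_rot: [3.142, -0.0, 0.14]
contact_force: [0.3, -0.3, -0.2]
opening: 0.001
grasp_force: 0.0
```

Call:
arm_command(deltas=[{"hand": 0,"tx": 1,"ty": 0,"tz": 0,"wx": 0,"wy": 0,"wz": 0},{"hand": 0,"tx": 0.5,"ty": 0,"tz": 0,"wx": 0,"wy": 0,"wz": 0},{"hand": 0,"tx": 0,"ty": 0,"tz": 0,"wx": 0,"wy": 0,"wz": 0}])

```text
clock: 9.12
eef_pos: [556.9, -8.2, 34.7]
tcp_rot: [-3.142, 0.001, 0.14]
contact_force: [-2.4, -0.5, 2.0]
opening: 0.001
grasp_force: 1.4
```

```bash
python3 - <<'E'
from h import *
w=grab('wrist','w5');s=grab('scene','s5')
cv2.imwrite('pics/w5v.png',np.hstack([cv2.resize(w['image'][80:300,180:363],(400,480),interpolation=cv2.INTER_CUBIC),cv2.resize(s['image'][190:300,235:327],(400,480))])[:,:,::-1])
print(r.sense()['eef_pos'],r.sense()['contact_force'])
E
```

```text
[556.95523277  -8.21661435  34.66145907] [-2.52107593 -0.05752225  1.97815603]
```

View pics/w5v.png

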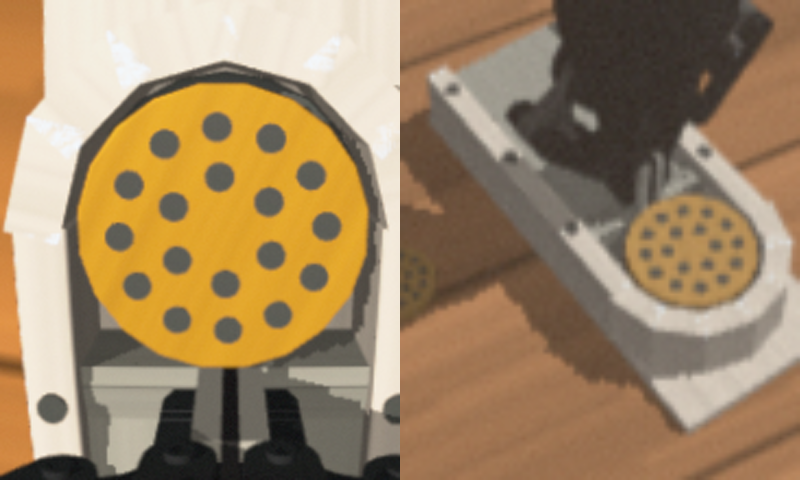

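The die's rear edge, at view (224,367), is now past the lip edge and it looks flat in the pocket. Next I'll back off, rise and move over its centre, 41 mm ahead of the contact pose, then look once more.

Call:
arm_command(deltas=[{"hand": 0,"tx": -4,"ty": 0,"tz": 0,"wx": 0,"wy": 0,"wz": 0},{"hand": 0,"tx": 0,"ty": 0,"tz": -15,"wx": 0,"wy": 0,"wz": 0},{"hand": 0,"tx": 15,"ty": 0,"tz": 0,"wx": 0,"wy": 0,"wz": 0},{"hand": 0,"tx": 15,"ty": 0,"tz": 0,"wx": 0,"wy": 0,"wz": 0},{"hand": 0,"tx": 15,"ty": 0,"tz": 0,"wx": 0,"wy": 0,"wz": 0},{"hand": 0,"tx": 0,"ty": 0,"tz": 0,"wx": 0,"wy": 0,"wz": 0}])

```text
clock: 9.98
eef_pos: [599.3, -2.2, 49.4]
tcp_rot: [3.141, -0.001, 0.14]
contact_force: [-0.1, -0.1, -0.2]
opening: -0.001
grasp_force: 0.0
```

```bash
python3 - <<'E'
from h import *
w=grab('wrist','w6');s=grab('scene','s6')
cv2.imwrite('pics/w6v.png',np.hstack([cv2.resize(w['image'][100:320,180:363],(400,480),interpolation=cv2.INTER_CUBIC),cv2.resize(s['image'][190:300,235:327],(400,480))])[:,:,::-1])
print(r.sense()['eef_pos'],r.sense()['contact_force'])
f=load('s5')
# die centre from scene5 (view 693,250) assuming top at z=37
p=atz(f,235+(693-400)*.23,190+250*.22917,37);print(p,loc(p,(557,-8)))
E
```

```text
[597.35933567  -2.3989852   49.14768848] [-0.47077785 -1.01043137 -0.09896839]
[598.46788464  -3.28746703  37.        ] [41.71976423 -1.12013225]
```

View pics/w6v.png

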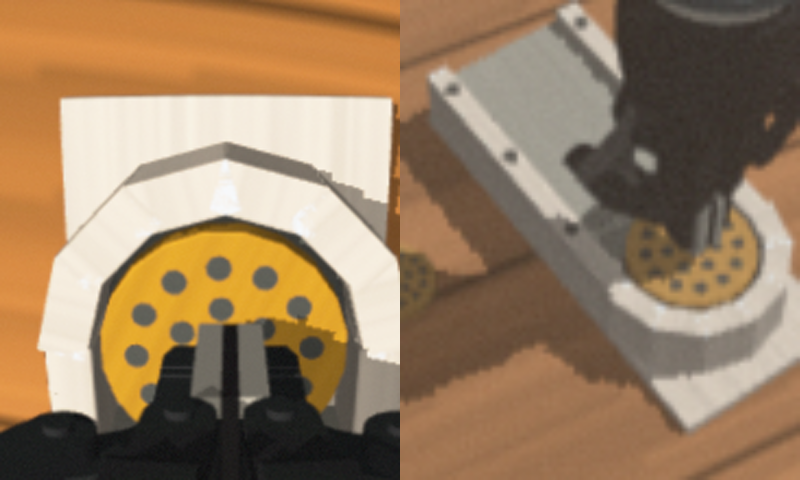

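The die lies flat in the pocket, just clear of the far rim (view 225,225), and the fingers are over its centre. Now to feel downwards.

Call:
arm_command(deltas=[{"hand": 0,"tx": 0,"ty": 0,"tz": 6,"wx": 0,"wy": 0,"wz": 0},{"hand": 0,"tx": 0,"ty": 0,"tz": 4,"wx": 0,"wy": 0,"wz": 0},{"hand": 0,"tx": 0,"ty": 0,"tz": 0.7,"wx": 0,"wy": 0,"wz": 0},{"hand": 0,"tx": 0,"ty": 0,"tz": 0.7,"wx": 0,"wy": 0,"wz": 0},{"hand": 0,"tx": 0,"ty": 0,"tz": 0.5,"wx": 0,"wy": 0,"wz": 0},{"hand": 0,"tx": 0,"ty": 0,"tz": 0.3,"wx": 0,"wy": 0,"wz": 0}])

```text
clock: 10.82
eef_pos: [597.8, -2.5, 37.6]
tcp_rot: [3.142, -0.0, 0.14]
contact_force: [0.3, -0.3, -0.1]
opening: 0.002
grasp_force: 0.0
```

Call:
arm_command(deltas=[{"hand": 0,"tx": 0,"ty": 0,"tz": 0.4,"wx": 0,"wy": 0,"wz": 0},{"hand": 0,"tx": 0,"ty": 0,"tz": 0.4,"wx": 0,"wy": 0,"wz": 0}])

```text
clock: 11.08
eef_pos: [597.8, -2.5, 37.0]
tcp_rot: [3.142, -0.0, 0.14]
contact_force: [-1.9, 0.3, 6.7]
opening: 0.0
grasp_force: 3.2
```

Contact came at z = 37.0, exactly the first-rest height. I'll keep pushing in small steps.

Call:
arm_command(deltas=[{"hand": 0,"tx": 0,"ty": 0,"tz": 0.4,"wx": 0,"wy": 0,"wz": 0},{"hand": 0,"tx": 0,"ty": 0,"tz": 0.4,"wx": 0,"wy": 0,"wz": 0},{"hand": 0,"tx": 0,"ty": 0,"tz": 0.4,"wx": 0,"wy": 0,"wz": 0}])

```text
clock: 11.45
eef_pos: [597.8, -2.5, 36.0]
tcp_rot: [3.142, -0.0, 0.14]
contact_force: [-2.5, -0.5, 6.4]
opening: 0.001
grasp_force: 3.4
```

Call:
arm_command(deltas=[{"hand": 0,"tx": 0,"ty": 0,"tz": 0.5,"wx": 0,"wy": 0,"wz": 0},{"hand": 0,"tx": 0,"ty": 0,"tz": 0.5,"wx": 0,"wy": 0,"wz": 0},{"hand": 0,"tx": 0,"ty": 0,"tz": 0.5,"wx": 0,"wy": 0,"wz": 0}])

```text
clock: 11.82
eef_pos: [597.8, -2.5, 34.6]
tcp_rot: [3.142, -0.0, 0.14]
contact_force: [-2.8, -0.8, 8.0]
opening: 0.002
grasp_force: 3.4
```

Call:
arm_command(deltas=[{"hand": 0,"tx": 0,"ty": 0,"tz": 0.5,"wx": 0,"wy": 0,"wz": 0},{"hand": 0,"tx": 0,"ty": 0,"tz": 0.3,"wx": 0,"wy": 0,"wz": 0},{"hand": 0,"tx": 0,"ty": 0,"tz": 0,"wx": 0,"wy": 0,"wz": 0}])

```text
clock: 12.2
eef_pos: [597.8, -2.5, 33.7]
tcp_rot: [3.142, -0.0, 0.14]
contact_force: [-1.8, -0.6, 6.2]
opening: 0.002
grasp_force: 3.0
```

Call:
arm_command(deltas=[{"hand": 0,"tx": 0,"ty": 0,"tz": 0.4,"wx": 0,"wy": 0,"wz": 0},{"hand": 0,"tx": 0,"ty": 0,"tz": 0.4,"wx": 0,"wy": 0,"wz": 0},{"hand": 0,"tx": 0,"ty": 0,"tz": 0,"wx": 0,"wy": 0,"wz": 0}])

```text
clock: 12.58
eef_pos: [597.8, -2.5, 32.9]
tcp_rot: [3.142, -0.0, 0.14]
contact_force: [-1.8, -0.9, 6.0]
opening: 0.002
grasp_force: 3.0
```

Call:
arm_command(deltas=[{"hand": 0,"tx": 0,"ty": 0,"tz": 0.5,"wx": 0,"wy": 0,"wz": 0},{"hand": 0,"tx": 0,"ty": 0,"tz": 0.4,"wx": 0,"wy": 0,"wz": 0}])

```text
clock: 12.82
eef_pos: [597.8, -2.5, 32.0]
tcp_rot: [3.142, -0.0, 0.14]
contact_force: [-2.1, 0.3, 6.8]
opening: 0.001
grasp_force: 3.4
```

Call:
arm_command(deltas=[{"hand": 0,"tx": 0,"ty": 0,"tz": 0.5,"wx": 0,"wy": 0,"wz": 0},{"hand": 0,"tx": 0,"ty": 0,"tz": 0.4,"wx": 0,"wy": 0,"wz": 0}])

```text
clock: 13.08
eef_pos: [597.8, -2.5, 31.1]
tcp_rot: [3.142, -0.0, 0.14]
contact_force: [-2.3, 0.4, 7.2]
opening: -0.001
grasp_force: 3.4
```

Call:
arm_command(deltas=[{"hand": 0,"tx": 0,"ty": 0,"tz": 0.5,"wx": 0,"wy": 0,"wz": 0},{"hand": 0,"tx": 0,"ty": 0,"tz": 0.4,"wx": 0,"wy": 0,"wz": 0}])

```text
clock: 13.32
eef_pos: [597.8, -2.5, 30.2]
tcp_rot: [3.142, -0.0, 0.14]
contact_force: [-1.8, 0.2, 7.6]
opening: -0.002
grasp_force: 3.4
```

Call:
arm_command(deltas=[{"hand": 0,"tx": 0,"ty": 0,"tz": 0.5,"wx": 0,"wy": 0,"wz": 0},{"hand": 0,"tx": 0,"ty": 0,"tz": 0.4,"wx": 0,"wy": 0,"wz": 0}])

```text
clock: 13.58
eef_pos: [597.8, -2.5, 30.0]
tcp_rot: [3.142, -0.0, 0.14]
contact_force: [-6.1, 0.5, 17.7]
opening: 0.002
grasp_force: 9.0
```

A hard stop at z = 30.0, 7 mm down, at 17.7 N. I'll hold there.

Call:
arm_command(deltas=[{"hand": 0,"tx": 0,"ty": 0,"tz": 0,"wx": 0,"wy": 0,"wz": 0},{"hand": 0,"tx": 0,"ty": 0,"tz": 0,"wx": 0,"wy": 0,"wz": 0}])

```text
clock: 13.82
eef_pos: [597.8, -2.5, 30.0]
tcp_rot: [3.142, -0.0, 0.14]
contact_force: [-4.0, -0.1, 14.3]
opening: 0.002
grasp_force: 7.2
```

Call:
arm_command(deltas=[{"hand": 0,"tx": 0,"ty": 0,"tz": 0.1,"wx": 0,"wy": 0,"wz": 0},{"hand": 0,"tx": 0,"ty": 0,"tz": 0,"wx": 0,"wy": 0,"wz": 0},{"hand": 0,"tx": 0,"ty": 0,"tz": 0,"wx": 0,"wy": 0,"wz": 0},{"hand": 0,"tx": 0,"ty": 0,"tz": 0,"wx": 0,"wy": 0,"wz": 0},{"hand": 0,"tx": 0,"ty": 0,"tz": 0,"wx": 0,"wy": 0,"wz": 0},{"hand": 0,"tx": 0,"ty": 0,"tz": 0,"wx": 0,"wy": 0,"wz": 0}])

```text
clock: 14.58
eef_pos: [597.9, -2.5, 30.1]
tcp_rot: [3.142, -0.0, 0.14]
contact_force: [-4.4, 0.9, 14.5]
opening: -0.0
grasp_force: 7.7
```

The force held at 14–15 N for about 0.75 s. Releasing straight up.

Call:
arm_command(deltas=[{"hand": 0,"tx": 0,"ty": 0,"tz": -2,"wx": 0,"wy": 0,"wz": 0},{"hand": 0,"tx": 0,"ty": 0,"tz": -8,"wx": 0,"wy": 0,"wz": 0},{"hand": 0,"tx": 0,"ty": 0,"tz": -30,"wx": 0,"wy": 0,"wz": 0},{"hand": 0,"tx": -20,"ty": 0,"tz": -50,"wx": 0,"wy": 0,"wz": 0},{"hand": 0,"tx": -40,"ty": 0,"tz": -40,"wx": 0,"wy": 0,"wz": 0},{"hand": 0,"tx": -40,"ty": 0,"tz": 0,"wx": 0,"wy": 0,"wz": 0},{"hand": 0,"tx": 0,"ty": 0,"tz": 0,"wx": 0,"wy": 0,"wz": 0},{"hand": 0,"tx": 0,"ty": 0,"tz": 0,"wx": 0,"wy": 0,"wz": 0}])

```text
clock: 15.58
eef_pos: [499.6, -16.4, 159.1]
tcp_rot: [3.141, -0.001, 0.14]
contact_force: [0.9, -0.5, 0.6]
opening: 0.0
grasp_force: 0.0
```

```bash
python3 - <<'E'
from h import *
w=grab('wrist','w7');s=grab('scene','s7')
cv2.imwrite('pics/w7v.png',np.hstack([cv2.resize(w['image'][20:220,190:360],(400,480),interpolation=cv2.INTER_CUBIC),cv2.resize(s['image'][190:300,235:327],(400,480))])[:,:,::-1])
print(r.sense()['eef_pos'],r.sense()['contact_force'])
E
```

```text
[499.77902315 -16.33395499 158.65162552] [0.03086375 0.31320311 0.5058142 ]
```

View pics/w7v.png

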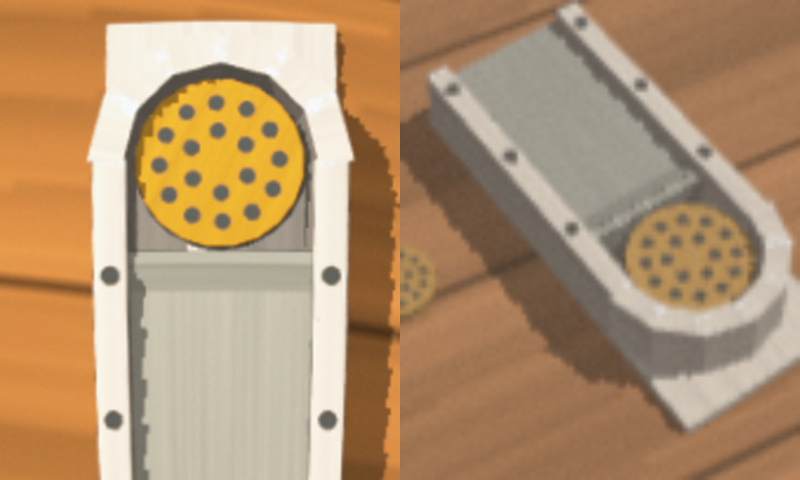

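The die sits flat and sunk in the pocket (view 220,163), with its rear edge clear of the lip, and the robot is clear. Handing in.

```bash
python3 -c "
from rig import r
print(r.sign_off())"
```

```text
the job is handed in; nothing more can be done
None
```

I slid the larger die over the lip into the pocket, pressed it down to a hard stop 7 mm below its first rest at about 15 N for over half a second, and released it; the job is handed in, with no verdict shown.

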